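Peel the top packing tray off an clinging stack and hold it under the fittings hopper

TASK

The nested packing trays on the counter cling tightly to one another. Take the top tray by its upright ear (the highest of the stack's ears), peel it off by raising that corner first while the opposite corner still rests on the stack, so that the tray beneath stays fully nested, then carry it over and hold it level, open side up, centred under the mouth of the fittings hopper with its rim about 4 cm below the mouth. Finish there while still holding the tray, touching nothing else with it, and leave everything else on the counter where it is.

Things in the scene. Friction and masses are not known exactly. Their poses are not given: they have to be found in the camera images.
- stack: two lowest of four nested grey square trays, fixed to the counter. Each tray: 130 mm square over the rim, 26 mm deep, sloping walls, flat rim 10 mm wide, 3 mm thick; nested at 12 mm pitch on rim lugs 9 mm tall, 30 mm either side of each side's middle. Each has one upright ear outside one corner, a quarter turn on from tray to tray. Origin: centre of underside, z up, x towards the top tray's ear
- top_ear (a point): middle of the top tray's ear, half-way up: upright plate 24 mm tall above the rim, 26 mm wide, 9 mm thick, at the corner towards the robot; it reaches highest of the four ears, 86 mm above the counter. x axis: across the 9 mm, outward from the tray's centre; z: up. It lies 101.5 mm outward of the tray's centre and 12 mm above the rim's top face; a 5 mm gap is between it and the rim corner
- top_mid (a point): centre of the top tray (loose, 0.1-0.16 kg), half-way up its 26 mm depth; axes as the ear's. A stud under its floor, 40 mm from its centre away from the ear, is pinched by spring jaws on the tray beneath (1.5-2.3 N) until it has risen 3 mm: lifted straight up it pulls the second tray up too; raised ear first, slowly, by 0.2 rad, about the opposite lugs (64 mm beyond its centre, 10 mm above this point), it comes free
- top_far (a point): the top tray's rim corner opposite the ear, on the rim's top face, 90 mm from the centre
- second_mid (a point): centre of the second tray (loose, 0.14 kg), half-way up its depth; it must stay nested. 37 mm above the counter at the start. Its ear stands at the corner a quarter turn anticlockwise (from above) from the top tray's ear and rises 12 mm above the top tray's rim, 5 mm clear of it
- hopper_mouth (a point): middle of the lower lip of the hopper's trough, 220 mm above the counter: a fixed open steel trough 80 mm wide, 200 mm long, full of brass fittings, rising from the mouth at 0.5 rad along this point's x axis (roughly away from the robot). Its post, 40 mm wide, stands 164 mm from the mouth along x; its highest point is 370 mm above the counter; under the mouth all is free
- coupling: brass coupling standing between stack and hopper, 33 mm across, 40 mm tall; bystander, leave alone; origin: centre of its underside
- tee: brass tee fitting lying down, 60 mm by 50 mm, 28 mm tall; bystander, leave alone; origin: centre of its underside
- tape_roll: white roll 54 mm across, 16 mm tall, lying flat; bystander, leave alone; origin: centre of its underside
- spanner: steel spanner lying flat; bystander, leave alone
- jar: clear jar 64 mm across, 85 mm tall; bystander, leave alone; origin: centre of its underside
- carton: cardboard box 90 x 120 x 60 mm; bystander, leave alone; origin: centre of its underside
- cap: brass pipe cap 38 mm across, 28 mm tall; bystander, leave alone; origin: centre of its underside
There are look-alikes about, which are no part of the job. Leave any green look-alike of the part that bears top_ear alone.

How it is judged:
By the outcome, as a careful person would: the job done as asked, in the order asked, and still so for the second after the job is handed in, while the arm keeps its last pose, push and grip.
It also fails if it takes over 50 s, if anything falls off the work surface, if the arm or the gripper's body presses on something with over 40 N, if the wrist force passes 120 N, or if a joint passes its speed limit or range.

ROBOT

A 6-joint arm with a two-finger parallel gripper is mounted at the origin on the work surface. World frame = base frame: x ahead of the robot, y to its left, z up, the work surface at z = 0. Lengths are in m, angles in rad, forces in N, time in s.
With the tool pointing down it reaches from about 0.325 to 0.9 m from the base axis. Payload 6.1 kg.
Tool frame: the origin (TCP) lies midway between the tips of the shut fingers; the grasp point (between the pads) lies 19 mm behind it; z points along the fingers, y is the line along which they close (so a half turn about z gives the same grasp; the last joint's range is limited). The gripper opens to 85 mm and grips with 20 to 120 N. Pads are 22 mm wide; open, the fingers measure 114 mm over their backs; the gripper's body (76 mm by 85 mm) begins 54 mm behind the grasp point. The pads swing forward as they close: fully open they stand 13 mm farther back than shut.
Start: joints at [1.169, 0.22, 1.526, -0, 1.395, -0.126], TCP at [0.17, 0.601, 0.231] pointing down, gripper open.
Joint ranges: [-2.98, 2.98], [-0.91, 2.08], [0.09, 2.57], [-1.24, 4.39], [0.2, 2.65], [-2.68, 2.68]. Speed limits (rad/s): [2.57, 2.57, 3.01, 3.14, 3.14, 3.14].

INTERFACE

Orientations are given as [roll, pitch, yaw] about the fixed x, y, z axes, in that order (R = Rz(yaw) Ry(pitch) Rx(roll)).
In Python, from plant import movep, move_l, set_joints, gripper_to, hold, inverse_kinematics, observe, get_image, get_calibration, Unreachable, job_done gives the robot as it stands. Calls block until the motion is done:
- movep(position, orientation): joint-space move of the TCP to a pose.
- move_l(position, feed=0.15, rotation=None, max_force=None): straight line of the TCP; rotation=None keeps the orientation; feed is the mean speed in m/s. With max_force (N) it stops when the force on the tool has changed by that much, and returns True; else False.
- set_joints(angles): joint-space move.
- gripper_to(opening, f_grip=None): finger opening in m; f_grip is the grip in N (None keeps the last); returns when the fingers have stopped.
- hold(seconds).
- inverse_kinematics(position, orientation): joint angles nearest the present ones, or None.
- observe(): the state.
- get_image(name): name is "scene" or "top" or "wrist"; returns (picture, depth): 420x560x3 uint8, red, green, blue; 420x560 float32, m along the optical axis (not along the pixel's ray), 0 where there is no reading.
- get_calibration(name): a dict with "intrinsics" (3x3 intrinsics, pixels), "world_from_camera" (4x4, takes a point from camera to world coordinates). Camera axes: x right, y down, z forward; pixel columns grow to the right and rows downward; lengths in m; the calibration is good to about 2 mm. A picture is of the moment at which its call begins: read the wrist's pose just before it. get_calibration takes no time and is no camera call; for the wrist camera it gives the pose at the moment of the call.
A pose or a line that the arm cannot do raises Unreachable and nothing moves.
- job_done(): hands the job in; it is judged then, once.
The state is a dict: "time_s": time; "q": joint angles; "joint_velocities": joint speeds; "joint_torque": joint torques, N m; "eef_pos": TCP position; "tcp_rot": TCP orientation; "ft_force": force on the tool from outside, world axes, zero at the start; "torque": the same for the moment, N m; "opening": finger opening in m; "grasp_force": force on a finger pad.
Only numpy, scipy, OpenCV 4.12 (cv2) and the standard library are available. Lean on these libraries where they do the work, as an engineer would, in place of code of your own. Each camera call takes 0.05 s, during which the arm holds its last target. There are 200 camera calls.

## Working session

There is one attempt and no reset: what is moved stays moved. The work goes in short steps, each a Python script; the robot and the scene stay as the last script left them, time stands still between calls to the robot, and variables do not carry over. Pictures are saved under pics/ and viewed, at most 10 in all, crops included, and the job is handed in when it is done.

```bash
mkdir -p pics; ls; python3 - <<'E'
from plant import *
import cv2,numpy as np
for n in ["scene","top"]:
    im,d=get_image(n); c=get_calibration(n)
    np.savez(n+".npz",im=im,d=d,K=c["intrinsics"],T=c["world_from_camera"])
    cv2.imwrite(f"pics/{n}.png",im[:,:,::-1]); print(n,c["intrinsics"],c["world_from_camera"],(d>0).mean())
print(observe())
E
```

```text
pics
scene [[445.83458103   0.         275.52824628]
 [  0.         445.83458103 215.30661694]
 [  0.           0.           1.        ]] [[-0.82269828  0.4171357  -0.38621931  0.88848776]
 [ 0.5684521   0.59712894 -0.56594986  0.66046266]
 [-0.00545516 -0.68515316 -0.72837861  0.91908077]
 [ 0.          0.          0.          1.        ]] 0.9959481292517007
top [[510.72857847   0.         282.35679664]
 [  0.         510.72857847 217.77794156]
 [  0.           0.           1.        ]] [[ 2.37392114e-03 -9.94644510e-01  1.03327936e-01  3.54229856e-01]
 [-9.99670172e-01  2.81845386e-04  2.56801232e-02  7.34882341e-02]
 [-2.55717161e-02 -1.03354818e-01 -9.94315779e-01  1.43938714e+00]
 [ 0.00000000e+00  0.00000000e+00  0.00000000e+00  1.00000000e+00]] 0.9959268707482993
{'time_s': 0.1, 'q': array([ 1.16891619e+00,  2.21180256e-01,  1.52748844e+00, -2.61971085e-05,
        1.39470697e+00, -1.26145603e-01]), 'joint_velocities': array([ 6.37132368e-04, -1.36789525e-03, -9.23442853e-04,  1.58746925e-03,
        4.54823455e-04, -3.48913392e-06]), 'joint_torque': array([ 7.10605364e-04, -4.98245251e+01, -3.90545726e+01, -3.36617941e-04,
        5.81371380e-03,  7.88020742e-06]), 'eef_pos': array([0.169983  , 0.60087368, 0.23029257]), 'tcp_rot': array([-3.13982057e+00, -1.98743825e-04,  2.86586255e+00]), 'ft_force': array([ 0.48613877, -0.18699336, -0.00364715]), 'torque': array([-0.01691282,  0.05957107,  0.06111447]), 'grasp_force': 0.0, 'opening': 0.08561271811203428}
```

View pics/scene.png

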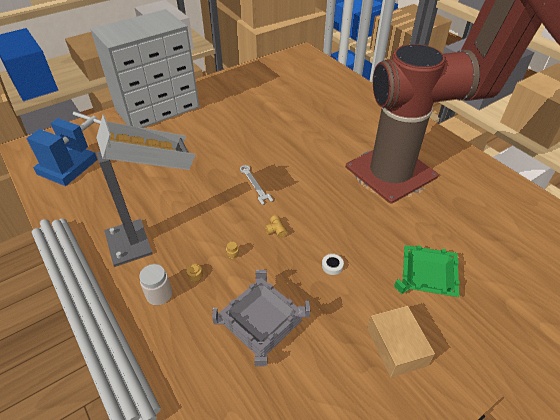

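View pics/top.png

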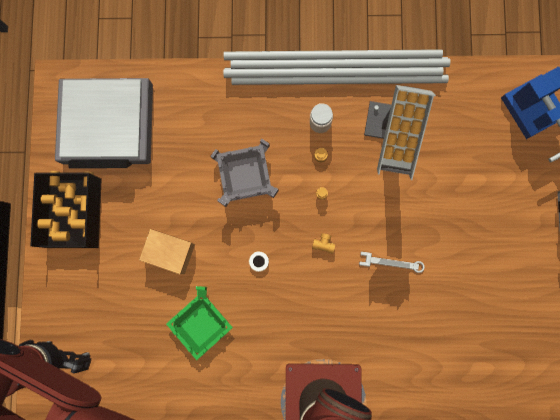

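The scene shows the grey stack at top-view (245,173), a green look-alike tray at (200,325) to leave alone, and the hopper with its mouth near (397,172). Four grey ears are candidates in the top view: (213,155), (265,150), (275,192) and (223,198). I'll pick the highest one, on the robot side.

```bash
cat >h.py <<'E'
import numpy as np,cv2
def load(n): 
    z=np.load(n+".npz"); return z["im"],z["d"],z["K"],z["T"]
def cloud(d,K,T):
    v,u=np.mgrid[:d.shape[0],:d.shape[1]]
    p=np.stack([(u-K[0,2])/K[0,0]*d,(v-K[1,2])/K[1,1]*d,d],-1)
    return p@T[:3,:3].T+T[:3,3]
E
python3 - <<'E'
from h import *
for n in ["top","scene"]:
    im,d,K,T=load(n);P=cloud(d,K,T)
    # cluster of stack points
    if n=="top":
        c=P[173,245];print("centre",c, "mouth",P[172,397])
        cs=cv2.resize(im[135:215,195:295],(800,640)[:2],interpolation=cv2.INTER_CUBIC)
        cv2.imwrite("pics/crop1.png",cv2.resize(im[135:210,195:295],(800,600),interpolation=cv2.INTER_CUBIC)[:,:,::-1])
    m=(np.hypot(P[...,0]-c[0],P[...,1]-c[1])<0.135)&(P[...,2]>0.066)&(P[...,2]<.1)
    k,l,s,ce=cv2.connectedComponentsWithStats(m.astype(np.uint8))
    for i in range(1,k):
        if s[i,4]>5: q=P[l==i];print(n,s[i,4],ce[i].round(1),q.mean(0).round(4),q.min(0).round(4),q.max(0).round(4))
    for nm,uv in (dict(jar=(321,115),cap=(321,155),coup=(322,192),tee=(324,242),tape=(258,252)) if n=="top" else {}).items(): print(nm,P[uv[1],uv[0]].round(3))
E
```

```text
centre [0.62535408 0.21417164 0.03877772] mouth [ 0.58964409 -0.16891185  0.23093989]
top 12 [249.8 148.2] [0.6879 0.1984 0.0707] [0.684  0.1924 0.0668] [0.6919 0.2037 0.0738]
top 15 [228.4 152.3] [0.6769 0.2571 0.0709] [0.6731 0.2505 0.0661] [0.6804 0.264  0.0756]
top 15 [262.5 156.7] [0.6644 0.1637 0.0695] [0.6588 0.1594 0.0661] [0.6696 0.1706 0.0761]
top 16 [219.9 165.6] [0.6398 0.28   0.0709] [0.6338 0.2746 0.067 ] [0.6471 0.2854 0.0775]
top 15 [266.8 177.5] [0.6067 0.1514 0.0709] [0.6005 0.1479 0.0662] [0.6138 0.1564 0.0757]
top 13 [223.8 186.4] [0.5823 0.2682 0.0713] [0.5775 0.2651 0.0682] [0.5864 0.273  0.0753]
top 38 [274.1 191.5] [0.5675 0.1312 0.0739] [0.5561 0.121  0.0668] [0.5804 0.1396 0.0804]
top 16 [258.4 190.5] [0.5709 0.1739 0.0706] [0.5647 0.1673 0.0662] [0.5757 0.1808 0.0768]
top 14 [236.6 194.9] [0.5589 0.2332 0.0714] [0.5556 0.2269 0.0662] [0.5638 0.2408 0.0754]
top 38 [221.8 201.6] [0.5388 0.2713 0.0844] [0.5303 0.2606 0.0692] [0.5484 0.2846 0.0923]
jar [0.774 0.004 0.093]
cap [0.678 0.002 0.028]
coup [0.572 0.    0.037]
tee [ 0.434 -0.005  0.028]
tape [0.406 0.
[... 230 characters left out ...]
48 0.0707] [0.5685 0.1689 0.0664] [0.5783 0.1799 0.0743]
scene 23 [289.2 301.4] [0.5625 0.2337 0.0711] [0.557  0.2282 0.0667] [0.567  0.238  0.0753]
scene 22 [231.6 302.4] [0.6683 0.1631 0.0708] [0.6623 0.158  0.0661] [0.6728 0.1675 0.0743]
scene 71 [307.  307.8] [0.5447 0.2741 0.082 ] [0.5335 0.2593 0.066 ] [0.5525 0.2848 0.0887]
scene 22 [230.7 319.4] [0.6915 0.198  0.0705] [0.6872 0.1915 0.0663] [0.6958 0.2032 0.0736]
scene 22 [290.  318.5] [0.586  0.269  0.0709] [0.5805 0.2645 0.067 ] [0.5909 0.2731 0.0737]
scene 26 [250.1 337.1] [0.6795 0.2569 0.0706] [0.6746 0.2515 0.0672] [0.6841 0.2631 0.0736]
scene 28 [270.4 336.9] [0.6447 0.2807 0.0709] [0.6393 0.2751 0.0664] [0.65   0.2847 0.0735]
```

View pics/crop1.png

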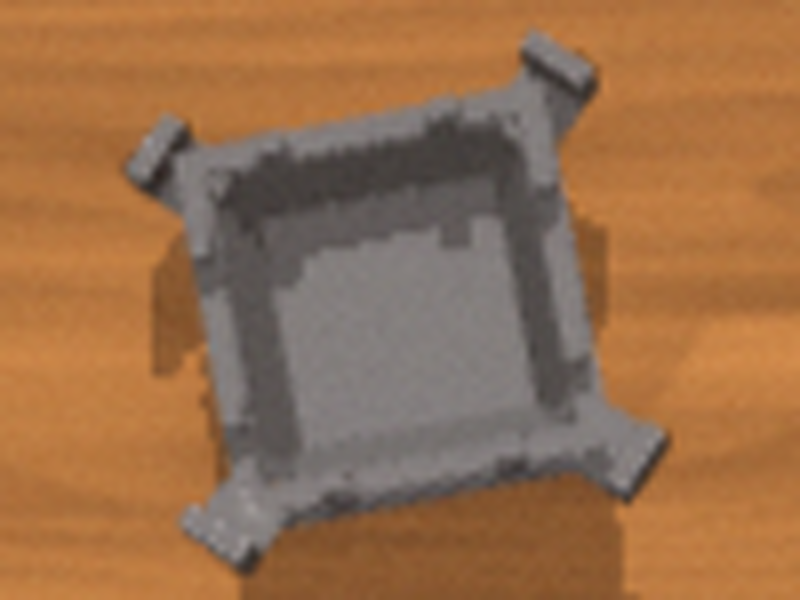

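The close crop shows the top ear at the lower left, crop (225,530), which is top-view (222,201). Its top is at about 0.086–0.09 m, while the robot-side ear at the lower right, (274,191), only reaches 0.077 m. That makes (222,201) the top tray's ear.

```bash
cat >>h.py <<'E'
def tray(P,c=(.628,.216)):
    """centre and ear bearing from rim lugs, plus ear top"""
    r=np.hypot(P[...,0]-c[0],P[...,1]-c[1])
    m=(r<.088)&(P[...,2]>.066)&(P[...,2]<.078)
    k,l,s,_=cv2.connectedComponentsWithStats(m.astype(np.uint8))
    L=np.array([P[l==i].mean(0) for i in range(1,k) if s[i,4]>8])
    c=L[:,:2].mean(0);w=(L[:,:2]-c)@[1,1j]
    b=np.angle((w**4/abs(w)**4).sum()*1)/4
    e=P[(np.hypot(P[...,0]-.543,P[...,1]-.273)<.03)&(P[...,2]>.08)&(P[...,2]<.095)]
    return len(L),c,[b+i*np.pi/2 for i in range(4)],abs(w).mean(),e.mean(0) if len(e) else None,L[:,2].mean()
E
python3 - <<'E'
from h import *
for n in ["top","scene"]:
    im,d,K,T=load(n);P=cloud(d,K,T)
    k,c,b,r,e,z=tray(P);print(n,k,c,np.round(b,3),r,e,z)
    if e is not None: print(np.arctan2(*(e[:2]-c)[::-1]),np.hypot(*(e[:2]-c)))
    m=(P[...,2]>.2)&(P[...,2]<.4)&(P[...,0]>.5)&(P[...,0]<.85)&(P[...,1]<-.08)&(P[...,1]>-.32)
    kk,l,s,ce=cv2.connectedComponentsWithStats(m.astype(np.uint8));i=1+s[1:,4].argmax();q=P[l==i]
    print("rect",s[i],cv2.minAreaRect(q[:,:2].astype(np.float32)),q[:,2].min(),q[:,2].max(), q[q[:,0].argmin()])
im,d,K,T=load("top");P=cloud(d,K,T)
for v in range(160,184,2): print(v,[tuple((P[v,u]*1000).astype(int)) for u in (382,388,396,404,412)])
E
```

```text
top 8 [0.62346763 0.21573254] [-0.582  0.989  2.56   4.131] 0.06674054388612492 [0.53984788 0.27217371 0.08644062] 0.07076569566121542
2.547860732491228 0.10088542051855116
rect [ 377   85   59   95 3349] ((0.6759116053581238, -0.1756477653980255), (0.0811048150062561, 0.20785720646381378), 79.78277587890625) 0.22298232464701262 0.37315655911210155 [ 0.5670114  -0.19466159  0.26202547]
scene 8 [0.62697336 0.21598438] [-0.589  0.981  2.552  4.123] 0.06694004251322026 [0.54325885 0.27268489 0.08549326] 0.07076069254800496
2.5462591172349756 0.10110918841948224
rect [  96  115  100   79 3645] ((0.6771225929260254, -0.1764019876718521), (0.08843543380498886, 0.20719145238399506), 80.154541015625) 0.2002509520893736 0.37169405446651116 [ 0.56988177 -0.19616243  0.25783093]
160 [(np.int64(609), np.int64(-126), np.int64(275)), (np.int64(617), np.int64(-147), np.int64(235)), (np.int64(617), np.int64(-165), np.int64(238)), (np.int64(612), np.int64(-180), np.int64(259)), (np.int64(611), np.int64(-197), np.int64(264))]
162 [(np.int64(613), np.int64(-132), np.int64(235)), (np.int64(612), np.int6
[... 1877 characters left out ...]
64(618), np.int64(-173), np.int64(-3)), (np.int64(616), np.int64(-188), np.int64(3)), (np.int64(617), np.int64(-212), np.int64(0)), (np.int64(615), np.int64(-233), np.int64(7)), (np.int64(568), np.int64(-196), np.int64(265))]
180 [(np.int64(612), np.int64(-173), np.int64(-4)), (np.int64(611), np.int64(-189), np.int64(1)), (np.int64(612), np.int64(-212), np.int64(-3)), (np.int64(612), np.int64(-235), np.int64(-3)), (np.int64(611), np.int64(-257), np.int64(0))]
182 [(np.int64(605), np.int64(-172), np.int64(0)), (np.int64(606), np.int64(-189), np.int64(-3)), (np.int64(605), np.int64(-211), np.int64(3)), (np.int64(606), np.int64(-234), np.int64(-1)), (np.int64(605), np.int64(-256), np.int64(4))]
```

```bash
python3 - <<'E'
from h import *
from plant import *
from scipy.spatial.transform import Rotation as Ro
im,d,K,T=load("scene");P=cloud(d,K,T)
for lo,hi in ((.04,.09),(.09,.14),(.14,.2)):
    q=P[(P[...,2]>lo)&(P[...,2]<hi)&(abs(P[...,0]-.76)<.1)&(abs(P[...,1]+.19)<.1)]
    print(len(q),cv2.minAreaRect(q[:,:2].astype(np.float32)),q.min(0),q.max(0))
o=observe();c=get_calibration("wrist");R=Ro.from_euler("xyz",o["tcp_rot"]).as_matrix()
W=c["world_from_camera"];print(R.T@(W[:3,3]-o["eef_pos"]),R.T@W[:3,:3],c["intrinsics"][0])
for y in (2.96,2.96-np.pi,2.4,3.4,2.55):
  for t in (0,.5,.9):
    Rr=Ro.from_euler("z",y)*Ro.from_euler("y",t if abs(y)<1.6 else -t)*Ro.from_euler("x",np.pi)
    q=inverse_kinematics([.42,-.13,.27],Rr.as_euler("xyz"));print(y,t,None if q is None else np.round(q,2))
for p in ([.543,.273,.055],[.503,-.145,.173]):
  for y in (2.55,2.75,2.96,3.2):print(p,y,inverse_kinematics(p,[np.pi,0,y]))
E
```

```text
125 ((0.7621833682060242, -0.18393059074878693), (0.041428036987781525, 0.01954805850982666), 46.35165786743164) [ 0.75495834 -0.20566537  0.04034025] [ 0.78244121 -0.16928598  0.08973775]
145 ((0.7686265110969543, -0.19116219878196716), (0.04256099835038185, 0.02206546813249588), 79.80465698242188) [ 0.75409663 -0.21017101  0.09019921] [ 0.78257432 -0.16949512  0.13999425]
187 ((0.7687456011772156, -0.18992574512958527), (0.041909247636795044, 0.021955469623208046), 79.8060302734375) [ 0.75434189 -0.20862637  0.140599  ] [ 0.78251375 -0.16945208  0.19921442]
[ 0.06760773 -0.00073954 -0.1429393 ] [[-1.34169849e-03 -9.62881513e-01 -2.69921083e-01]
 [ 9.99999045e-01 -1.38126937e-03 -4.33403468e-05]
 [-3.31102104e-04 -2.69920883e-01  9.62882447e-01]] [320.46381233   0.         273.46900323]
2.96 0 [-0.48 -0.26  1.93  0.    1.48 -1.87]
2.96 0.5 [-0.4   0.16  1.6  -0.11  1.87 -1.8 ]
2.96 0.9 [-0.37  0.46  1.39 -0.18  2.17 -1.79]
-0.18159265358979315 0 [-0.48 -0.26  1.93 -0.    1.48  1.27]
-0.18159265358979315 0.5 [-0.4   0.16  1.6  -0.11  1.87  1.35]
-0.18159265358979315 0.9 [-0.37  0.46 
[... 545 characters left out ...]
0.273, 0.055] 2.75 [ 0.33616551  0.36280917  1.70456565  0.          1.07421783 -0.84303816]
[0.543, 0.273, 0.055] 2.96 [ 0.33616551  0.36280917  1.70456565  0.          1.07421783 -1.05303816]
[0.543, 0.273, 0.055] 3.2 [ 0.33616551  0.36280917  1.70456565  0.          1.07421783 -1.29303816]
[0.503, -0.145, 0.173] 2.55 [-0.43137948  0.02762053  1.85052725  0.          1.26344488 -1.41058315]
[0.503, -0.145, 0.173] 2.75 [-0.43137948  0.02762053  1.85052725  0.          1.26344488 -1.61058315]
[0.503, -0.145, 0.173] 2.96 [-0.43137948  0.02762053  1.85052725  0.          1.26344488 -1.82058315]
[0.503, -0.145, 0.173] 3.2 [-0.43137948  0.02762053  1.85052725  0.          1.26344488 -2.06058315]
```

```bash
python3 - <<'E'
from h import *
from plant import *
movep([.541,.272,.16],[np.pi,0,2.553])
c=get_calibration("wrist");im,d=get_image("wrist")
np.savez("w1.npz",im=im,d=d,K=c["intrinsics"],T=c["world_from_camera"])
cv2.imwrite("pics/w1.png",im[:,:,::-1])
P=cloud(d,c["intrinsics"],c["world_from_camera"])
try: print(tray(P))
except Exception as e: print(e)
m=(np.hypot(P[...,0]-.543,P[...,1]-.273)<.03)&(P[...,2]>.08)&(P[...,2]<.095)
q=P[m];print(len(q),cv2.minAreaRect(q[:,:2].astype(np.float32)),q[:,2].mean())
o=observe();print(o["time_s"],o["eef_pos"],o["tcp_rot"],o["opening"])
E
```

```text
(6, array([0.60696149, 0.22835479]), [np.float64(-0.5156461599598883), np.float64(1.0551501668350083), np.float64(2.625946493629905), np.float64(4.196742820424801)], np.float64(0.06211924974685609), array([0.54017657, 0.27289816, 0.08549324]), np.float64(0.07024760169032897))
497 ((0.5407620072364807, 0.27280429005622864), (0.02580478973686695, 0.008785395883023739), 56.392578125) 0.08549323800941139
1.9667 [0.54056334 0.27314298 0.16023483] [ 3.14114483e+00 -6.95202455e-06  2.55462495e+00] 0.08547012449051222
```

View pics/w1.png

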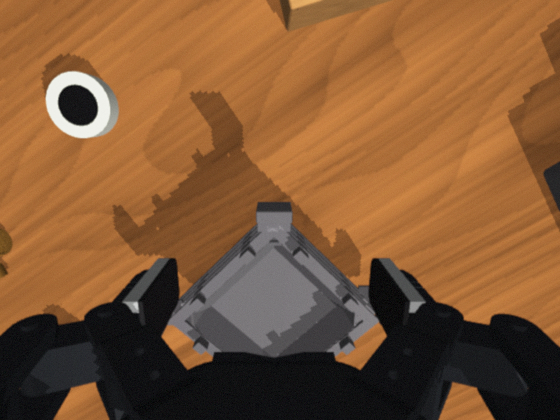

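The wrist view shows the chosen ear at (274,215), centred between the fingers. I'll grip it across its 26 mm width, where the fingers have clear space on both sides.

```bash
python3 - <<'E'
from h import *
from plant import *
th=2.555; X=np.array([.5408,.2728])
move_l([*X,.055],feed=.08,rotation=[np.pi,0,th],max_force=8)
o=observe();print(o["time_s"],o["eef_pos"],o["ft_force"])
f0=o["ft_force"]
gripper_to(.04);
gripper_to(.0,20);hold(.2)
o=observe();t=np.array([-np.sin(th),np.cos(th),0]);df=o["ft_force"]-f0
print(o["time_s"],o["eef_pos"],o["opening"],o["grasp_force"],df,"tang",df@t)
E
```

```text
3.4333 [0.54135069 0.27299135 0.05575174] [-0.02885003 -0.47594203  0.16383585]
4.4 [0.54079751 0.27285475 0.05501737] 0.025520923533196443 23.303512148559093 [0.20444918 0.81545496 0.60487368] tang -0.7923046733242296
```

```bash
python3 - <<'E'
from h import *
from plant import *
from scipy.spatial.transform import Rotation as Ro
th=2.555; u=np.array([np.cos(th),np.sin(th),0]); a=np.cross(u,[0,0,1])
gripper_to(0,100)
o=observe();p0=o["eef_pos"];R0=Ro.from_euler("xyz",[np.pi,0,th]);f0=o["ft_force"]
p0=np.array([.5408,.2728,.055])
piv=np.array([.5408,.2728,.059])-.1655*u
for f in np.arange(.02,.241,.02):
    r=Ro.from_rotvec(a*f)
    move_l(piv+r.apply(p0-piv),feed=.02,rotation=(r*R0).as_euler("xyz"))
    o=observe();print(round(f,2),round(o["time_s"],2),(o["ft_force"]-f0).round(1),round(o["opening"],4),round(o["grasp_force"]))
hold(.2)
for n in ["top","scene"]:
    im,d=get_image(n);c=get_calibration(n);np.savez(n+"2.npz",im=im,d=d,K=c["intrinsics"],T=c["world_from_camera"])
cv2.imwrite("pics/sc2.png",cv2.resize(im[230:390,160:370],(800,600))[:,:,::-1])
E
```

```text
0.02 4.93 [ 1.5 -0.3 -1.8] 0.0243 98
0.04 5.25 [ 1.2 -0.8 -1.6] 0.0245 98
0.06 5.57 [ 1.  -0.6 -1.5] 0.0241 98
0.08 5.88 [ 1.2 -1.1 -1.3] 0.0241 98
0.1 6.2 [ 1.  -0.9 -1.9] 0.0241 98
0.12 6.52 [ 0.6 -1.  -1.7] 0.0239 98
0.14 6.83 [ 1.  -1.3 -1.7] 0.0239 98
0.16 7.15 [ 1.3 -1.2 -1.8] 0.0242 98
0.18 7.47 [ 2.2 -1.7 -2.3] 0.0239 98
0.2 7.78 [ 1.2 -1.5 -3. ] 0.0241 98
0.22 8.1 [ 1.2 -0.6 -2.2] 0.0244 98
0.24 8.42 [ 1.1 -0.6 -1.7] 0.0238 98
```

View pics/sc2.png

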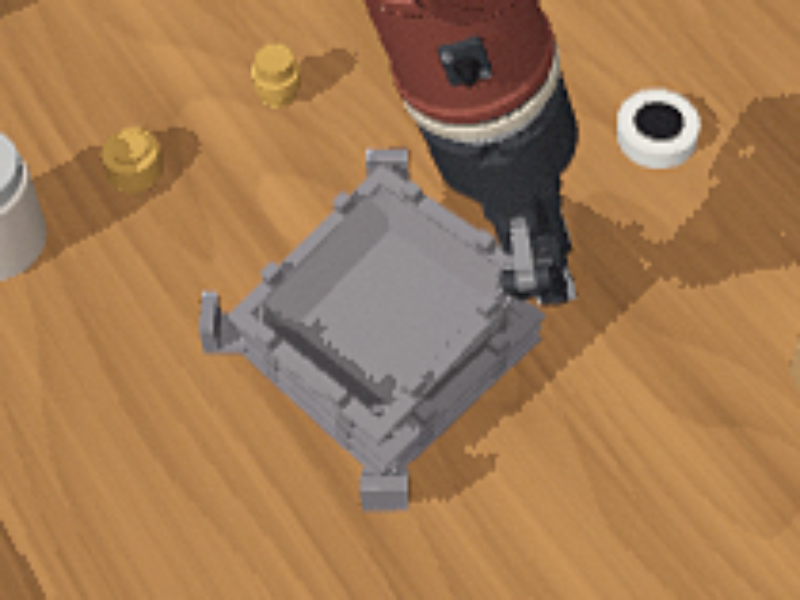

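The crop shows the tray tilted with its ear corner, (540,270), raised. The far corner still rests on the stack and the second tray sits nested below, its ear at (387,160) unmoved. Next I'll lift while still tilted, then level.

```bash
python3 - <<'E'
from h import *
from plant import *
from scipy.spatial.transform import Rotation as Ro
th=2.555; u=np.array([np.cos(th),np.sin(th),0]); a=np.cross(u,[0,0,1])
o=observe();p=o["eef_pos"].copy();f0=o["ft_force"]
for dz,fe in ((.006,.015),(.024,.04),(.08,.08)):
    move_l(p+[0,0,dz],feed=fe);o=observe();print(o["time_s"],(o["ft_force"]-f0).round(1),o["opening"])
# level, keeping the tray centre about still
p0=np.array([.5408,.2728,.165])
move_l(p0,feed=.06,rotation=[np.pi,0,th]);hold(.3)
o=observe();print(o["time_s"],o["eef_pos"],(o["ft_force"]-f0).round(1),o["opening"])
for n in ["top","scene"]:
    im,d=get_image(n);c=get_calibration(n);np.savez(n+"3.npz",im=im,d=d,K=c["intrinsics"],T=c["world_from_camera"])
    P=cloud(d,c["intrinsics"],c["world_from_camera"])
    # tray rim plane: points in tray's height band around expected centre
    c0=p0-.1015*u
    m=(np.hypot(P[...,0]-c0[0],P[...,1]-c0[1])<.088)&(P[...,2]>.12)&(P[...,2]<.24)
    q=P[m];
    lug=q; A=np.c_[q[:,:2]-c0[:2],np.ones(len(q))]
    # floor plane = central points
    s=np.hypot(*(q[:,:2]-c0[:2]).T)<.035
    co=np.linalg.lstsq(A[s],q[s,2],rcond=None)[0];print(n,"floor",co.round(4),"along u",co[:2]@u[:2],"along t",co[:2]@[-u[1],u[0]])
    # second tray floor etc unseen; ear heights of others
    for k in (1,2,3):
        e=np.array([.6252,.2159])+.1015*np.array([np.cos(th+k*np.pi/2),np.sin(th+k*np.pi/2)])
        w=P[(np.hypot(P[...,0]-e[0],P[...,1]-e[1])<.022)&(P[...,2]<.1)&(P[...,2]>.03)]
        if len(w): print("ear",k,np.percentile(w[:,2],97).round(4))
cv2.imwrite("pics/sc3.png",im[150:400,100:420,::-1].repeat(2,0).repeat(2,1))
E
```

```text
9.2667 [-0.3  0.6 -0. ] 0.023886020406599706
9.8667 [-0.2  0.9  0.4] 0.023817725312519654
10.7167 [-1.1  1.1 -0.3] 0.024456481805863788
11.4083 [0.54159614 0.27207147 0.16485013] [-0.8  0.2  0.6] 0.024227685501047494
top floor [-0.0046 -0.0049  0.1483] along u 0.0010970028026397068 along t 0.006653985494120644
ear 1 0.0778
ear 2 0.0664
scene floor [-0.0018  0.0015  0.1486] along u 0.002353409665082885 along t -0.0002917792122345775
ear 2 0.0639
ear 3 0.0525
```

View pics/sc3.png

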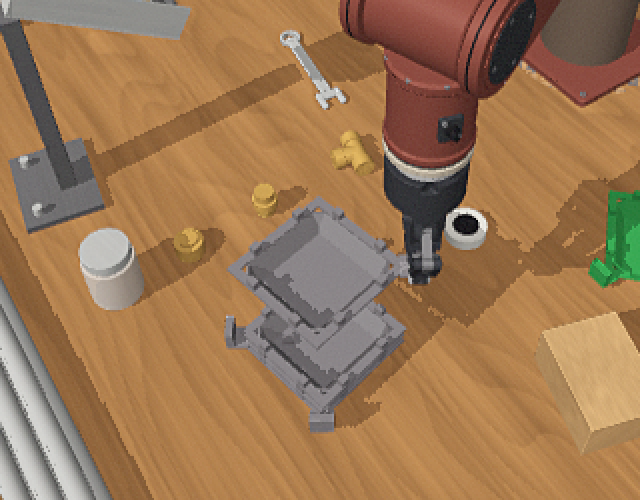

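The tray is level in the gripper. The second tray remains nested, its ear top still at about 0.078 m. Now I'll carry it under the mouth.

```bash
python3 - <<'E'
from h import *
from plant import *
th=np.pi-.176; u=np.array([np.cos(th),np.sin(th)])
M=np.array([.605,-.162])
G=[*(M+.1015*u),.173]
n=4;o=observe();p=o["eef_pos"];
for i in range(1,n+1):
    s=i/n; move_l(p+(np.array(G)-p)*s,feed=.12,rotation=[np.pi,0,2.555+(th-2.555)*s])
hold(.5)
o=observe();print(o["time_s"],o["eef_pos"],o["tcp_rot"],o["opening"],o["grasp_force"])
for nme in ["top","scene"]:
    im,d=get_image(nme);c=get_calibration(nme);P=cloud(d,c["intrinsics"],c["world_from_camera"]);np.savez(nme+"4.npz",im=im,d=d,K=c["intrinsics"],T=c["world_from_camera"])
    m=(np.hypot(P[...,0]-M[0],P[...,1]-M[1])<.115)&(P[...,2]>.13)&(P[...,2]<.195)
    m&=~((P[...,0]-M[0])*u[0]+(P[...,1]-M[1])*u[1]>.093)
    q=P[m];r=(q[:,:2]-M)@np.c_[u,[-u[1],u[0]]];print(nme,len(q),r.min(0),r.max(0),np.percentile(q[:,2],[2,50,98]))
    cv2.imwrite(f"pics/{nme}4.png",(im[60:260,300:480] if nme=="top" else im[80:330,60:300])[:,:,::-1].repeat(2,0).repeat(2,1))
a=cv2.imread("pics/top4.png");b=cv2.imread("pics/scene4.png")
a=cv2.resize(a,(360,400));b=cv2.resize(b,(384,400));cv2.imwrite("pics/f4.png",np.hstack([a,b]))
E
```

```text
16.1083 [ 0.50510963 -0.14411993  0.17302481] [-3.14157145e+00  5.88865128e-05  2.96577679e+00] 0.02391217264250849 98.11893783509731
top 649 [-0.05624037 -0.09068273] [0.06328381 0.0638878 ] [0.15249701 0.17377691 0.18892601]
scene 1583 [-0.09189011 -0.09055644] [0.09291929 0.05707256] [0.15476146 0.1678373  0.19003267]
```

View pics/f4.png

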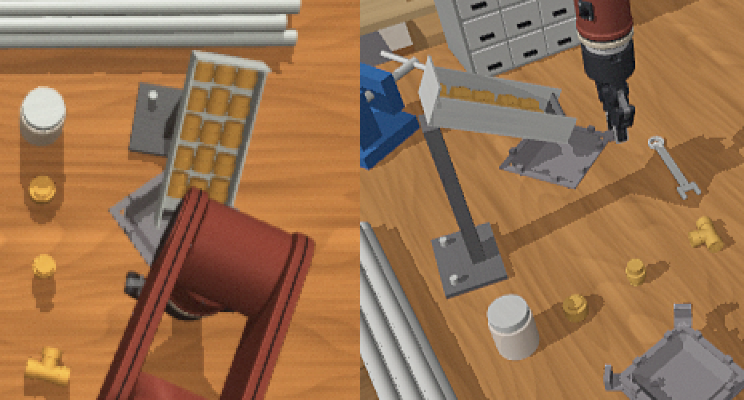

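The left view shows the tray sticking out either side below the trough mouth. The right view shows it level under the mouth, around (560,150), and touching nothing. One last check on the mouth position, using the trough's side wall from the first scene image.

```bash
python3 - <<'E'
from h import *
im,d,K,T=load("scene");P=cloud(d,K,T)
x=np.array([np.cos(-.176),np.sin(-.176)]);y=np.array([-x[1],x[0]])
r=P[...,:2]-[.605,-.162];s=r@x;t=r@y;z=P[...,2]
for a in np.arange(-.05,.06,.01):
    m=(abs(s-a)<.004)&(t>.025)&(t<.06)&(z>.19)&(z<.4)
    print(a.round(2),m.sum(),*( (z[m].min().round(4),z[m].max().round(4),t[m].min().round(3),t[m].max().round(3)) if m.any() else ()))
from plant import observe
print(observe()["ft_force"])
E
```

```text
-0.05 0
-0.04 0
-0.03 4 0.255 0.2632 0.036 0.039
-0.02 32 0.2339 0.2679 0.035 0.041
-0.01 53 0.2241 0.2719 0.034 0.041
0.0 62 0.226 0.2785 0.035 0.041
0.01 62 0.2308 0.2828 0.035 0.042
0.02 66 0.2341 0.2892 0.034 0.04
0.03 67 0.2425 0.2967 0.034 0.042
0.04 66 0.2486 0.3016 0.032 0.042
0.05 69 0.2523 0.3068 0.035 0.042
[ 0.13686474  0.36523702 -2.23151801]
```

The near corner of the trough wall puts the lip about 4–5 mm nearer the robot than my first estimate. I'll shift the tray by 4 mm and hand in.

```bash
python3 - <<'E'
from plant import *
import numpy as np
move_l([.505-.004*np.cos(.176),-.144+.004*np.sin(.176),.173],feed=.02,rotation=[np.pi,0,np.pi-.176]);hold(.5)
o=observe();print(o["time_s"],o["eef_pos"],o["tcp_rot"],o["opening"],o["grasp_force"],o["ft_force"])
print(job_done())
E
```

```text
17.0667 [ 0.50106816 -0.14330622  0.17299985] [ 3.14157928e+00 -2.71516142e-05  2.96555697e+00] 0.024183970215377434 98.11938934028149 [-0.29677958 -0.51841321 -1.27453222]
the job is handed in; nothing more can be done
None
```

I peeled the top tray off ear first and handed in at about 17 s, holding it level under the hopper mouth with its rim about 4 cm below; the second tray stayed nested, and centring under the mouth is good to within about 5 mm.

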